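# Tip the dummy cell out of its spring nest and load it in the contact jig

### The job

Load the jig with the dummy cell, the aluminium plate that lies flush in the white storage nest: press its yellow spot gently down so that it snaps out of the spring balls and its copper end stands up, then take it by that end, bring it in under the raised clamp pad and lay it flat in the nest of the contact jig, same side up, with its copper end towards the jig's contact block. Then close the jig by swinging its red handle fully down, and leave the loose pouch cell and the blue clip where they lie.

Things in the scene. Friction and masses are not known exactly. Their poses are not given: they have to be found in the camera images.
- dummy_centre (a point): centre (half-way up) of the dummy cell, a flat aluminium plate 63 mm wide (its x), 92 mm long (its y), 10 mm thick (its z, up), about 155 g. Two copper strips mark its -y end, a yellow spot its +y end. It starts in the storage nest, its top flush with the nest's walls and 1.5 mm from them at the sides, so it cannot be gripped there
- dummy_thumb_spot (a point): yellow spot on the plate's top, 16 mm from its +y end. Pressed down here with 5 to 10 N the plate snaps out of the balls after 1 to 3 mm and tips about the support edge, 36 mm from the spot, by 31 degrees until its +y end stops in the well, the spot 20 mm lower. It stays tipped: its copper end stands clear of the walls, to be taken across its width with a tilted tool
- dummy_copper_end (a point): middle of the copper-strip end face of the dummy cell (46 mm from its centre along its -y), half-way up; same axes
- storage_nest: white plastic nest fixed to the bench, 86 mm wide (x), 124 long (y); foot plates 9 mm high reach x +-62 mm. Origin on the bench under the plate's support edge. Walls up to z 43 mm; pocket floor z 33 mm from y -40 to 0, well down to z 6 mm from y 0 to +55 mm. Aluminium block with two spring balls at y -65 to -42 mm, x +-27 mm, z up to 57 mm; the balls overhang the copper end by 2 mm
- clamp_jig: contact jig, a toggle-clamp fixture fixed to the bench, 112 mm wide (x), 353 long (y), origin on the bench. Its nest: floor z 16 mm, side walls from x 34.5 to 42 mm either side, end wall at y +2 mm, all up to z 23 mm; two posts (x 18 to 29 mm either side, z to 34 mm) end it at y -97 mm, the contact block is behind them. The raised clamp pad leans over y -25 to +20 mm from z 80 to 145 mm: bring the plate in level below it
- nest (a point): middle of the floor of the jig's nest (where the underside of the plate goes); same axes as the jig
- handle_hinge (a point): hinge of the red handle, on the jig's mid line (x 0), y 44 mm, z 64 mm; its axis is the jig's x
- handle_grip (a point): point on the mid line of the red handle, 106 mm from its hinge; the handle's grip runs from 35 to 132 mm from the hinge, is 19 mm wide and its upper side (towards the nest when it stands up) lies 9 mm from this line
- clamp_jig_handle (a joint): angle of the red handle, rad: 0 closed (level, pointing to the jig's +y, arm down over the nest), 1.48 open (upright, its tip 196 mm above the bench, arm raised). Starts at 1.36 to 1.48, stays where it is left, turns with under 3 N at its end and drives the arm. Push it over from the nest's side: away from the nest, then down
- cell_single: loose pouch cell with yellow taped edges, 67x93x6 mm, a bystander; origin under its middle
- kelvin_clip: blue and black test clip, 36x107x19 mm, a bystander; origin under its middle

How it is judged:
On the way, in this order (a step that is already met when the one before it is completed fails the run):
1. the dummy cell is tipped up in its storage nest, copper end high (angle between dummy_centre's own z axis and vertical above 0.4 rad and z of dummy_copper_end in the frame of storage_nest above 0.048 m and horizontal distance between dummy_centre and storage_nest below 0.03 m), for 0.2 s.
2. the dummy cell lies flat in the jig's nest, copper end towards the contact block, while the clamp is still open (x of dummy_centre in the frame of clamp_jig between -0.004 and 0.004 m and y of dummy_centre in the frame of clamp_jig between -0.0535 and -0.0415 m and z of dummy_centre in the frame of clamp_jig between 0.018 and 0.0235 m and y of dummy_copper_end in the frame of clamp_jig below -0.084 m and angle between dummy_centre's own z axis and vertical below 0.06 rad and value of joint clamp_jig_handle above 0.5 rad), for 0.2 s.
At the end, for the whole second after the job is handed in: the dummy cell lies flat (within 0.06 rad, same side up) on the floor of the jig's nest between its walls (centre within 4 mm of the nest's mid line, 6 mm lengthwise), copper end towards the contact block, and the red handle is down (under 0.06 rad) and still (x of dummy_centre in the frame of clamp_jig between -0.004 and 0.004 m and y of dummy_centre in the frame of clamp_jig between -0.0535 and -0.0415 m and z of dummy_centre in the frame of clamp_jig between 0.018 and 0.0235 m and y of dummy_copper_end in the frame of clamp_jig below -0.084 m and angle between dummy_centre's own z axis and vertical below 0.06 rad and value of joint clamp_jig_handle below 0.06 rad and velocity of joint clamp_jig_handle below 0.05 rad/s and linear speed of dummy_cell below 0.01 m/s); the robot touches nothing.
It fails at once if the loose pouch cell or the blue clip is shifted by more than 15 mm (distance of any of cell_single, kelvin_clip from where it was at the start of the episode above 0.015 m).
It fails at once if the dummy cell is driven into its storage nest with over 120 N (contact force between dummy_cell and storage_nest above 120 N).
It also fails if it takes over 54 s, if anything falls off the work surface, if the arm or the gripper's body presses on something with over 40 N, if the wrist force passes 120 N, or if a joint passes its speed limit or range.

### The arm

A 6-joint arm with a two-finger parallel gripper is mounted at the origin on a cart in front of the work surface, level with it; the furniture and walls round the work are solid. World frame = base frame: x ahead of the robot, y to its left, z up, the work surface at z = 0. Lengths are in m, angles in rad, forces in N, time in s.
With the tool pointing down it reaches from about 0.275 to 0.85 m from the base axis. Payload 5.2 kg.
Tool frame: the origin (TCP) lies on the centre line of the jaws, within the pads' length; the fingertips stand 25 mm ahead of it and the grasp point (between the pads) lies 6 mm ahead of it (tip_extent is the distance from the TCP to the fingertips, in m); z points along the fingers, y is the line along which they close (so a half turn about z gives the same grasp; the last joint's range is limited). The gripper opens to 85 mm and grips with 20 to 120 N. Pads are 22 mm wide; open, the fingers measure 114 mm over their backs; the gripper's body (76 mm by 85 mm) begins 54 mm behind the grasp point. The pads swing forward as they close: fully open they stand 13 mm farther back than shut.
Start: joints at [-1.325, 0.259, 1.535, -0, 1.348, -0.203], TCP at [0.239, -0.496, 0.256] pointing down, gripper open.
Joint ranges: [-3.14, 3.14], [-0.91, 2.08], [0.19, 2.58], [-1.22, 4.36], [0.22, 2.71], [-3.12, 3.12]. Speed limits (rad/s): [2.57, 2.57, 3.14, 3.14, 3.14, 3.14].

### API

Orientations are given as a unit quaternion [x, y, z, w].
In Python, from cell import * gives the robot as it stands. Calls block until the motion is done:
- movep(position, orientation): joint-space move of the TCP to a pose.
- move_linear(position, attitude=None, rate=0.15, force_limit=None): straight line of the TCP; attitude=None keeps the orientation; rate is the mean speed in m/s. With force_limit (N) it stops when the force on the tool has changed by that much, and returns True; else False.
- move_joints(angles): joint-space move.
- move_gripper(opening): finger opening in m; the grip force is fixed at half the most; returns when the fingers have stopped.
- sleep(seconds).
- solve_ik(position, orientation): joint angles nearest the present ones, or None.
- read_camera(name): name is "scene" or "top" or "wrist"; returns the picture (420x560x3 uint8, blue, green, red); there is no depth.
- camera_info(name): a dict with "fx", "fy", "cx", "cy" (pixels), "k1" (the pictures are not rectified: a ray, as slopes to the right and down, at radius r is drawn at 1 + k1 r^2 times it, then the intrinsics apply), "rvec" (rotation vector, rad) and "tvec" (3), from world to camera coordinates, as OpenCV has them. Camera axes: x right, y down, z forward; pixel columns grow to the right and rows downward; lengths in m; the calibration is good to about 2 mm. A picture is of the moment at which its call begins: read the wrist's pose just before it. camera_info takes no time and is no camera call; for the wrist camera it gives the pose at the moment of the call.
A pose or a line that the arm cannot do raises PlanningError and nothing moves.
- close_job(): hands the job in; it is judged then, once.
Trained networks look in the newest picture that a camera, given by its name, has taken for a name from the list of things; names that differ only in an ending like _2 or _b are one class to them, and where a whole thing is asked for, a point or a joint stands for the part that bears it (a point fixed in the world has none). Each returns a list of dicts, best first, with "p" (0 to 1); they miss things now and then, are a little off and sometimes report something else, mostly with a low value. They report only what shows in the picture. A call takes as long as a camera call.
- boxes_of(camera, thing): "extent" ([left, top, right, bottom] as shares, 0 to 1, of the picture: columns of its width, rows of its height, round what is visible of it).
- regions_of(camera, thing): "region" (420x560 bool, what is visible of it) and "extent" ([left, top, right, bottom] as shares, 0 to 1, of the picture: columns of its width, rows of its height, round what is visible of it).
- spot_point(camera, thing): "xy" ([column, row] as shares, 0 to 1, of the picture: columns of its width, rows of its height: a listed point, or the origin of a listed thing).
Readings, each from a call of its own:
- current_time_s(): time.
- current_joints(): joint angles.
- current_joint_vel(): joint speeds.
- current_effort(): joint torques, N m.
- current_position(): TCP position.
- current_orientation(): TCP orientation.
- current_contact_force(): force on the tool from outside, world axes, zero at the start.
- current_torque(): the same for the moment, N m.
- current_grip_width(): finger opening in m.
- current_grip_force(): force on a finger pad.
Only numpy, scipy, OpenCV 4.12 (cv2) and the standard library are available. Lean on these libraries where they do the work, as an engineer would, in place of code of your own. Each camera call takes 0.05 s, during which the arm holds its last target. There are 200 camera calls.

## Working session

There is one attempt and no reset: what is moved stays moved. The work goes in short steps, each a Python script; the robot and the scene stay as the last script left them, time stands still between calls to the robot, and variables do not carry over. Pictures are saved under pics/ and viewed, at most 10 in all, crops included, and the job is handed in when it is done.

```bash
ls; mkdir -p pics; cat > h.py <<'E'
from cell import *
import numpy as np, cv2
from scipy.spatial.transform import Rotation as R
def ray(cam,u,v,info=None):
    i=info or camera_info(cam)
    k=i["k1"]; K=np.array([[i["fx"],0,i["cx"]],[0,i["fy"],i["cy"]],[0,0,1.]])
    p=cv2.undistortPoints(np.array([[[u,v]]],float),K,np.array([k,0,0,0.])).ravel()
    Rm=cv2.Rodrigues(np.array(i["rvec"],float))[0]; t=np.array(i["tvec"],float)
    return -Rm.T@t, Rm.T@np.array([p[0],p[1],1.])
def at_z(cam,xy,z,info=None):
    c,d=ray(cam,xy[0]*560,xy[1]*420,info); return c+d*(z-c[2])/d[2]
def project(cam,P,info=None):
    i=info or camera_info(cam); Rm=cv2.Rodrigues(np.array(i["rvec"],float))[0]
    q=(Rm@np.atleast_2d(P).T).T+np.array(i["tvec"],float); s=q[:,:2]/q[:,2:]
    s=s*(1+i["k1"]*(s**2).sum(1,keepdims=True))
    return s*[i["fx"],i["fy"]]+[i["cx"],i["cy"]]
E
python3 - <<'E'
from h import *
for c in ["scene","top"]:
    im=read_camera(c); cv2.imwrite(f"pics/{c}0.png",im)
    C,_=ray(c,280,210); print(c,C.round(3))
    for n,z in [("dummy_centre",.038),("dummy_thumb_spot",.043),("dummy_copper_end",.038),("storage_nest",0),("clamp_jig",0),("nest",.016),("handle_hinge",.064),("handle_grip",.17),("cell_single",0),("kelvin_clip",0)]:
        for o in spot_point(c,n)[:2]:
            print(c,n,round(o["p"],2),(np.array(o["xy"])*[560,420]).round(1),at_z(c,o["xy"],z).round(4))
print(current_time_s())
E
```

```text
pics
scene [-0.054  0.373  0.732]
scene dummy_centre 0.92 [216.4 227.8] [0.4798 0.2236 0.038 ]
scene dummy_thumb_spot 0.61 [200.3 227.1] [0.4958 0.256  0.043 ]
scene dummy_copper_end 0.58 [232.8 218.5] [0.4864 0.1788 0.038 ]
scene storage_nest 0.62 [217.7 234.5] [0.489  0.2209 0.    ]
scene clamp_jig 0.78 [348.9 184.9] [ 0.4699 -0.1512  0.    ]
scene handle_hinge 0.63 [334.9 166.1] [ 0.4953 -0.114   0.064 ]
scene handle_grip 0.77 [333.3 136.9] [ 0.4905 -0.0906  0.17  ]
scene cell_single 0.61 [228.2 304.2] [0.3113 0.2761 0.    ]
scene kelvin_clip 0.76 [140.3 280.4] [0.4565 0.4217 0.    ]
top [0.183 0.128 1.392]
top dummy_centre 0.92 [234.7 192.6] [0.488  0.2269 0.038 ]
top dummy_centre 0.7 [384.2 204.2] [ 0.4567 -0.1855  0.038 ]
top dummy_thumb_spot 0.75 [222.8 191.4] [0.4902 0.2591 0.043 ]
top dummy_thumb_spot 0.43 [357.2 189.7] [ 0.4962 -0.1108  0.043 ]
top dummy_copper_end 0.73 [254.4 197.9] [0.4733 0.1726 0.038 ]
top dummy_copper_end 0.18 [371.4 205.2] [ 0.4537 -0.1497  0.038 ]
top storage_nest 0.63 [235.4 197.2] [0.4833 0.2274 0.    ]
top clamp_jig 0.8 [369.4 202.9] [ 0.468 -0.152  0.   ]
top nest 0.91 [385.3 201.6] [ 0.4686 -0.1939  0.016 ]
top handle_hinge 0.89 [354.5 192.4] [ 0.4838 -0.0993  0.064 ]
top handle_grip 0.45 [359.4 179.1] [ 0.4941 -0.0946  0.17  ]
top cell_single 0.66 [215.9 259.3] [0.308  0.2787 0.    ]
top kelvin_clip 0.6 [167.1 207.2] [0.4541 0.419  0.    ]
1.1
```

View pics/scene0.png

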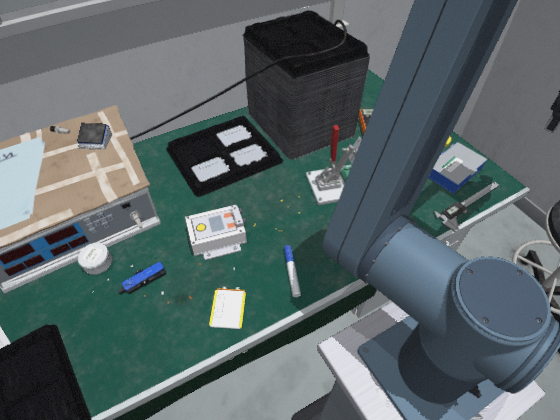

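View pics/top0.png

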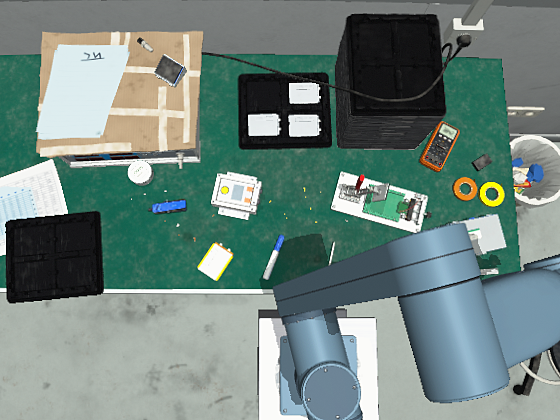

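The scene shows the storage nest at about (216,228) px and the jig at about (340,170) px, and the top view agrees ((237,193) and (380,200)). Both have +y roughly along world +y. Next I'll take a wrist view over each.

```bash
cat >> h.py <<'E'
def down(yaw_y, flip=1, tilt=0.0):
    """tool pointing down; object's y axis at world angle yaw_y (rad); tool y along object x; tilt>0 leans tool body to object +y"""
    ey=np.array([np.cos(yaw_y),np.sin(yaw_y),0]); ex=np.array([ey[1],-ey[0],0]); ez=np.array([0,0,1.])
    z=-(np.cos(tilt)*ez+np.sin(tilt)*ey); y=flip*ex; x=np.cross(y,z)
    return R.from_matrix(np.c_[x,y,z]).as_quat()
E
python3 - <<'E'
from h import *
print(R.from_quat(current_orientation()).as_matrix().round(2))
for p,a in [((.46,-.17,.36),80),((.48,.2,.28),78)]:
    for f in (1,-1):
        s=solve_ik(p,down(np.radians(a),f)); print(f,None if s is None else np.round(s,2))
f=min((1,-1),key=lambda f:np.abs(np.array(solve_ik((.48,.2,.28),down(1.37,f)))[5]))
def look(tag,names):
    im=read_camera("wrist"); i=camera_info("wrist"); cv2.imwrite(f"pics/{tag}.png",im); print(tag,"cam",ray("wrist",280,210,i)[0].round(3))
    for n,z in names:
        for o in spot_point("wrist",n)[:1]: print(n,round(o["p"],2),(np.array(o["xy"])*[560,420]).round(1),at_z("wrist",o["xy"],z,i).round(4))
movep((.46,-.17,.36),down(np.radians(80),f)); look("wj",[("nest",.016),("clamp_jig",0),("handle_hinge",.064),("handle_grip",.17)])
movep((.48,.2,.28),down(np.radians(78),f)); look("ws",[("dummy_centre",.038),("dummy_thumb_spot",.043),("dummy_copper_end",.038),("storage_nest",0)])
print(f,current_time_s())
E
```

```text
[[ 0.9   0.43 -0.  ]
 [ 0.43 -0.9  -0.  ]
 [-0.   -0.   -1.  ]]
1 [-0.58  0.1   1.48 -0.    1.56 -0.41]
-1 [-0.58  0.1   1.48 -0.    1.56  2.73]
1 [ 0.18  0.19  1.57 -0.    1.39  0.39]
-1 [ 0.18  0.19  1.57 -0.    1.39 -2.75]
wj cam [ 0.473 -0.094  0.478]
nest 0.88 [286.8 171.7] [ 0.4658 -0.1971  0.016 ]
clamp_jig 0.67 [287.2 131.5] [ 0.4751 -0.1484  0.    ]
handle_hinge 0.64 [294.3  97.3] [ 0.4886 -0.1062  0.064 ]
handle_grip 0.7 [300.8  88.8] [ 0.4908 -0.0976  0.17  ]
ws cam [0.496 0.275 0.398]
dummy_centre 0.82 [278.8 144.1] [0.4866 0.2239 0.038 ]
dummy_thumb_spot 0.86 [279.5 110.6] [0.4939 0.2554 0.043 ]
dummy_copper_end 0.82 [279.3 187.1] [0.4779 0.1808 0.038 ]
1 4.525
```

View pics/wj.png

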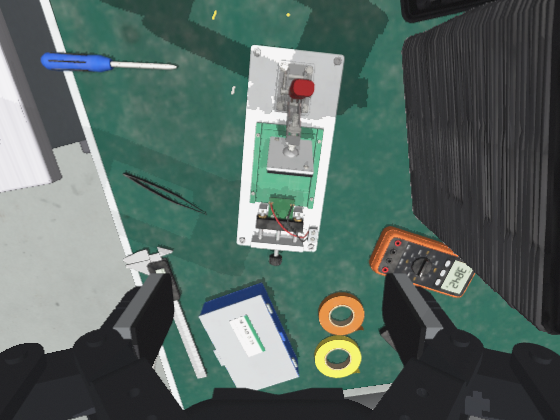

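View pics/ws.png

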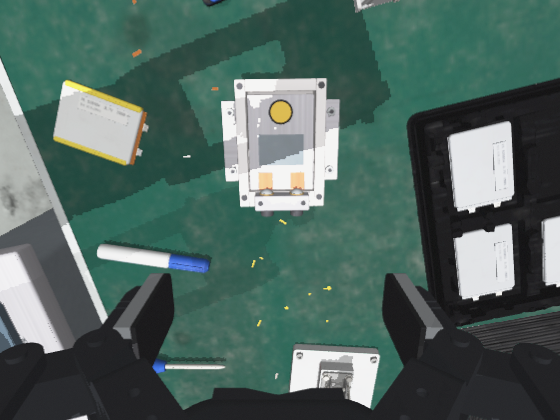

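Wrist views: the yellow spot is at (280,111) and the copper strips at (281,182), with the storage nest aligned to the camera at yaw 78°. The jig's base corners are at about (251,45), (343,56), (238,245) and (314,250), leaning about 6° from 80°, so yaw is about 75°. The walls are low along the green nest. Next I'll compute the jig yaw and press the spot.

```bash
python3 - <<'E'
from h import *
# spot press
a=np.radians(78)
spot=np.array([.4935,.2557,.043])
q=down(a)
move_gripper(0.0)
print("w",current_grip_width())
movep(spot+[0,0,.025+.02],q)
hit=move_linear(spot+[0,0,.025-.019],rate=.04,force_limit=25)
print(hit,current_position().round(4) if hasattr(current_position(),'round') else current_position(),current_contact_force())
sleep(.3)
move_linear(spot+[0,0,.025+.05]); 
i=camera_info("wrist"); im=read_camera("wrist"); cv2.imwrite("pics/tip.png",im)
for n,z in [("dummy_copper_end",.055),("dummy_centre",.038),("dummy_thumb_spot",.023)]:
    for o in spot_point("wrist",n)[:1]: print(n,o["p"],(np.array(o["xy"])*[560,420]).round(1),at_z("wrist",o["xy"],z,i).round(4))
print(current_time_s())
E
python3 - <<'E'
# jig base corners with the camera pose of the earlier view (known TCP->cam from now)
from h import *
i=camera_info("wrist"); Rc=cv2.Rodrigues(np.array(i["rvec"]))[0]; t=np.array(i["tvec"])
T=R.from_quat(current_orientation()).as_matrix(); p=np.array(current_position())
Rct=Rc@T; tct=Rc@p+t                      # tool->cam
T2=R.from_quat(down(np.radians(80))).as_matrix(); p2=np.array([.46,-.17,.36])
Rn=Rct@T2.T; i2=dict(i,rvec=cv2.Rodrigues(Rn)[0].ravel(),tvec=tct-Rn@p2)
P=[at_z("wrist",(u/560,v/420),.012,i2)[:2] for u,v in [(251,45),(343,56),(238,245),(314,250)]]
for x in P: print(x.round(4))
for d in (P[0]-P[2],P[1]-P[3]): print(np.degrees(np.arctan2(d[1],d[0])).round(1),np.linalg.norm(d))
print(np.mean(P,0)); import json; json.dump({k:(np.array(v).tolist()) for k,v in i2.items()},open("wj.json","w"))
E
```

```text
w -0.00030987470681672865
True [0.4933 0.2556 0.0525] [-2.52000577  0.14295967  9.3662239 ]
dummy_centre 0.83 [283.  269.7] [0.4898 0.229  0.038 ]
dummy_thumb_spot 0.85 [280.9 218.3] [0.4943 0.2563 0.023 ]
8.0583
[ 0.4503 -0.0394]
[ 0.5558 -0.0704]
[ 0.3819 -0.2883]
[ 0.4853 -0.3144]
74.6 0.25810739876389566
73.9 0.25399999824531405
[ 0.46835033 -0.17812057]
```

View pics/tip.png

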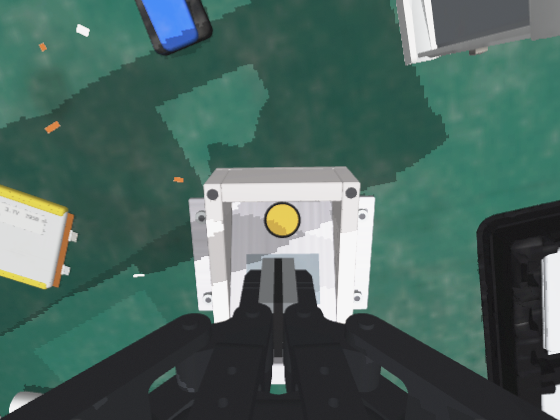

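The plate has gone down into the well: walls show on both sides of it and the spot is at (282,219). The jaws hide the copper end. The jig yaw measures 74.3°. Next I'll work out where the fingertips are at each opening from the pictures I have.

```bash
python3 - <<'E'
from h import *
i=camera_info("wrist"); T=R.from_quat(current_orientation()).as_matrix(); p=np.array(current_position())
print("cam in tool",(T.T@(ray("wrist",280,210,i)[0]-p)).round(3))
for t in (.010,.013,.016,.019,.022,.025,.028):
    P=[p+T@np.array([x,y,t]) for y in (0.0425,0.0005) for x in (-.011,.011)]
    print(t,project("wrist",P,i).round(0).tolist())
ey=np.array([np.cos(a:=np.radians(78)),np.sin(a),0]); O=np.array([.4862,.2204,0])
for tl in (25,31): 
  s=solve_ik(O-ey*.02+[0,0,.09],down(a,1,np.radians(tl))); print(tl,None if s is None else np.round(s,2))
E
python3 - <<'E'
import cv2,numpy as np
a=cv2.imread("pics/ws.png")[250:400,90:470]; b=cv2.imread("pics/tip.png")[240:390,90:470]
cv2.imwrite("pics/f.png",cv2.resize(np.vstack([a,b]),None,fx=2,fy=2))
E
```

```text
cam in tool [ 0.078 -0.001 -0.118]
0.01 [[383.0, 316.0], [388.0, 267.0], [281.0, 316.0], [281.0, 268.0]]
0.013 [[381.0, 311.0], [386.0, 264.0], [281.0, 311.0], [281.0, 264.0]]
0.016 [[379.0, 307.0], [384.0, 261.0], [281.0, 307.0], [281.0, 261.0]]
0.019 [[377.0, 303.0], [382.0, 257.0], [280.0, 303.0], [281.0, 257.0]]
0.022 [[375.0, 299.0], [380.0, 254.0], [280.0, 300.0], [280.0, 254.0]]
0.025 [[374.0, 296.0], [378.0, 251.0], [280.0, 296.0], [280.0, 251.0]]
0.028 [[372.0, 292.0], [376.0, 248.0], [280.0, 292.0], [280.0, 248.0]]
25 [ 0.4   0.56  1.61 -0.37  1.26  0.78]
31 [ 0.44  0.61  1.56 -0.43  1.35  0.83]
```

View pics/f.png

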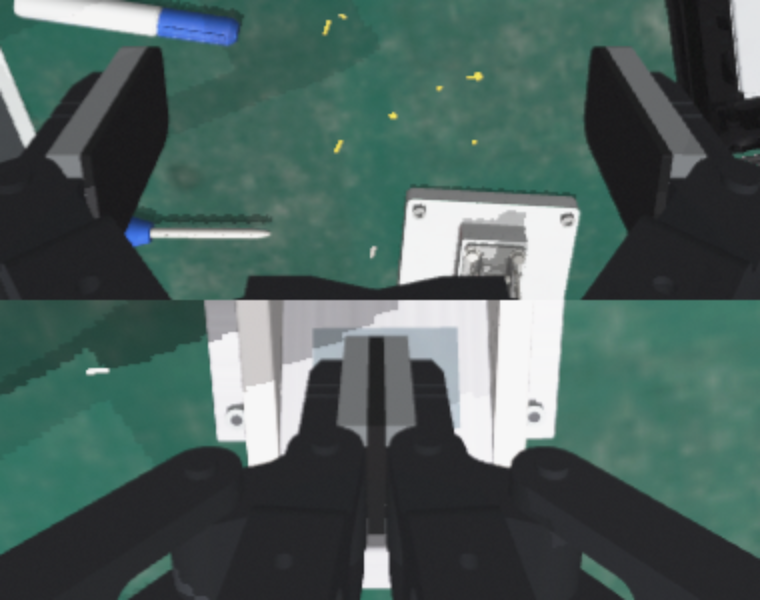

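Fingertip estimate from the picture: shut about 23 mm ahead of the TCP, fully open about 11 mm, and so about 17 mm at a 63 mm opening. Next I'll go to the tilted approach pose and check the copper end.

```bash
cat >> h.py <<'E'
A=np.radians(78); TL=np.radians(31)
EY=np.array([np.cos(A),np.sin(A),0]); EZ=np.array([0,0,1.]); O=np.array([.4862,.2204,.033])
PY=np.cos(TL)*EY-np.sin(TL)*EZ; PN=np.sin(TL)*EY+np.cos(TL)*EZ   # tipped plate axes
def plate(y,h): return O+PY*y+PN*h
E
python3 - <<'E'
from h import *
move_gripper(.085)
q=down(A,1,TL)
movep(plate(-30,10)*0+plate(-.030,.010)+PN*.085,q)
i=camera_info("wrist"); im=read_camera("wrist")
for n,P in [("dummy_copper_end",plate(-.04,.005)),("dummy_centre",plate(.006,.005)),("dummy_thumb_spot",plate(.036,.01))]:
    pr=project("wrist",P,i)[0]
    for o in spot_point("wrist",n)[:1]: print(n,round(o["p"],2),"seen",(np.array(o["xy"])*[560,420]).round(1),"pred",pr.round(1),"seen at z",at_z("wrist",o["xy"],P[2],i).round(4),P.round(4))
E1=np.array([EY[1],-EY[0],0])
c=[plate(y,.01)+E1*x for x,y in [(-.0315,-.04),(.0315,-.04),(.0315,.052),(-.0315,.052)]]
cv2.polylines(im,[project("wrist",np.array(c),i).round().astype(int)],True,(0,0,255),1)
cv2.imwrite("pics/ap.png",im); print(current_time_s())
E
```

```text
dummy_copper_end 0.96 seen [283.3 241. ] pred [280.3 240.8] seen at z [0.4814 0.1888 0.0579] [0.4796 0.1894 0.0579]
dummy_centre 0.92 seen [282.4 166.8] pred [280.7 167.4] seen at z [0.4889 0.2282 0.0342] [0.4878 0.2279 0.0342]
dummy_thumb_spot 0.82 seen [284.  114.8] pred [281.1 114.7] seen at z [0.4952 0.2553 0.023 ] [0.4937 0.2556 0.023 ]
9.5333
```

View pics/ap.png

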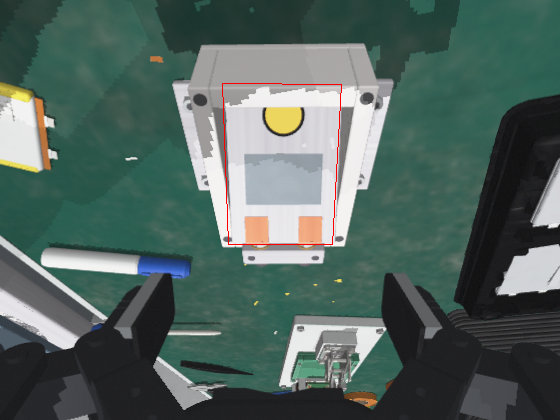

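The tipped outline matches the picture: copper end at (283,241), plate tipped, 1.5 mm to the right of my prediction. Next I'll grasp and lift.

```bash
python3 - <<'E'
from h import *
E1=np.array([EY[1],-EY[0],0]); q=down(A,1,TL)
g=plate(-.030,.010)+E1*.0014+PN*.0115
hit=move_linear(g,rate=.08,force_limit=15); print(hit,np.linalg.norm(np.array(current_position())-g))
move_gripper(.05); print("w",current_grip_width(),current_grip_force(),np.round(current_contact_force(),1))
p=np.array(current_position())
move_linear(p+[0,0,.03],rate=.06); move_linear(p+[0,0,.15],rate=.2)
print("w",current_grip_width(),np.round(current_contact_force(),1))
# level the plate, over the free bench between
movep(np.array([.40,.0,.20]),down(np.radians(74.3)))
i=camera_info("wrist"); im=read_camera("wrist"); cv2.imwrite("pics/grip.png",im)
T=R.from_quat(current_orientation()).as_matrix(); tp=np.array(current_position())
for n in ("dummy_copper_end","dummy_centre","dummy_thumb_spot"):
    for o in spot_point("wrist",n)[:1]:
        P=at_z("wrist",o["xy"],tp[2]-.0115-(0 if "spot" in n else .005),i); print(n,round(o["p"],2),(np.array(o["xy"])*[560,420]).round(1),"tool",(T.T@(P-tp)).round(4))
print(current_time_s())
E
```

```text
False 0.0006660197202216291
w 0.06098935897345751 63.846845626831055 [-0.2  2.2  3.6]
w 0.06076525799650095 [ 0.1  0.1 -1.2]
dummy_copper_end 0.84 [279.5 300.7] tool [-0.0087 -0.0002  0.0165]
dummy_centre 0.71 [280.2 203.2] tool [0.0348 0.0001 0.0165]
dummy_thumb_spot 0.91 [277.6 124.9] tool [ 0.0651 -0.0008  0.0115]
13.4333
```

View pics/grip.png

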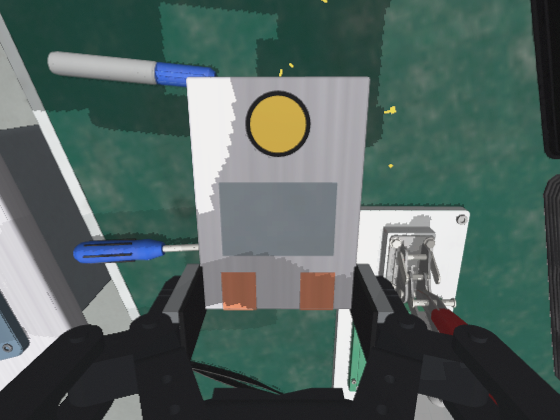

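The plate is held square: copper edge at row 309, spot at (278,125), and its centre 36 mm ahead of the tool. Next I'll check its tilt with PnP and look at the jig nest from its -x side.

```bash
cat >> h.py <<'E'
AJ=np.radians(74.3); JY=np.array([np.cos(AJ),np.sin(AJ),0]); JX=np.array([JY[1],-JY[0],0]); JO=np.array([.477,-.1497,0])
def jig(x,y,z): return JO+JX*x+JY*y+EZ*z
E
python3 - <<'E'
from h import *
i=camera_info("wrist"); K=np.array([[i["fx"],0,i["cx"]],[0,i["fy"],i["cy"]],[0,0,1.]])
ob=np.array([[-.0315,.046,0],[.0315,.046,0],[.0315,-.046,0],[-.0315,-.046,0]])
ok,rv,tv=cv2.solvePnP(ob,np.array([[187,78],[369,77],[352,309],[205,309]],float),K,np.array([i["k1"],0,0,0.]))
Rw=cv2.Rodrigues(np.array(i["rvec"]))[0].T
n=Rw@cv2.Rodrigues(rv)[0]; T=R.from_quat(current_orientation()).as_matrix()
pc=Rw@(tv.ravel()-np.array(i["tvec"])); print("plate y,z in world",n[:,1].round(3),n[:,2].round(3),"top centre in tool",(T.T@(pc-np.array(current_position()))).round(4))
q=down(AJ)
movep(jig(-.13,-.11,.19),q)
i=camera_info("wrist"); im=read_camera("wrist")
for nm,P in [("nest",jig(0,-.0475,.016)),("clamp_jig",jig(0,0,0)),("handle_hinge",jig(0,.044,.064)),("handle_grip",jig(0,.0575,.17))]:
    for o in spot_point("wrist",nm)[:1]: print(nm,round(o["p"],2),"seen",(np.array(o["xy"])*[560,420]).round(1),"pred",project("wrist",P,i)[0].round(1),(at_z("wrist",o["xy"],P[2],i)-P).round(4))
def L(pts,c): cv2.polylines(im,[project("wrist",np.array([jig(*p) for p in pts]),i).round().astype(int)],True,c,1)
for s in (1,-1):
    L([(s*.0345,-.09,.023),(s*.042,-.09,.023),(s*.042,.002,.023),(s*.0345,.002,.023)],(0,0,255))
    L([(s*.018,-.097,.034),(s*.029,-.097,.034),(s*.029,-.105,.034),(s*.018,-.105,.034)],(255,0,255))
cv2.imwrite("pics/side.png",cv2.resize(im[:, 280:],None,fx=1.43*1.9,fy=1.43) if 0 else cv2.resize(im,(784,588))); print(current_time_s())
E
```

```text
plate y,z in world [ 0.266  0.964 -0.006] [-0.003  0.007  1.   ] top centre in tool [ 0.0353 -0.0004  0.0147]
nest 0.64 seen [446.4 113.7] pred [445.  110.5] [ 0.0007 -0.0027  0.    ]
clamp_jig 0.81 seen [441.5  47.4] pred [444.5  46.7] [-0.0024  0.0001  0.    ]
14.6167
```

View pics/side.png

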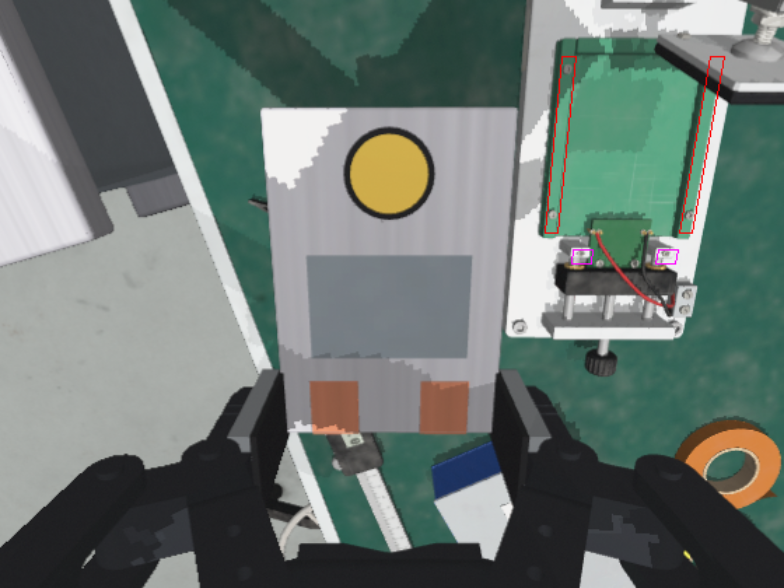

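The overlay of walls and posts fits the picture to about 1–2 mm, and the plate is level. Next I'll bring it in from the side and lower it with a force limit.

```bash
python3 - <<'E'
from h import *
q=down(AJ); y=-.083
move_linear(jig(-.13,y,.066),rate=.2)
h=move_linear(jig(0,y,.066),rate=.12,force_limit=15); print("slide",h)
sleep(.2)
h=move_linear(jig(0,y,.036),rate=.03,force_limit=5)
p=np.array(current_position()); print("down",h,p.round(4),np.round(current_contact_force(),1),current_time_s())
i=camera_info("wrist"); im=read_camera("wrist")
cv2.imwrite("pics/low.png",im)
E
```

```text
slide False
down True [ 0.4544 -0.2295  0.043 ] [-1.1  0.1  7.2] 17.575
```

View pics/low.png

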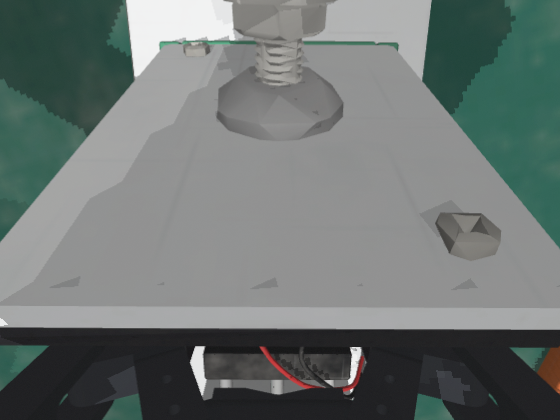

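The clamp pad hides the plate in this view; only its raised face shows (0–560, 40–330). Contact came at TCP z = 43 mm, close to the floor or with the fingertips on the walls. I'll release, back out and look from outside.

```bash
python3 - <<'E'
from h import *
p=np.array(current_position()); q=down(AJ)
move_gripper(.072); print(np.round(current_contact_force(),1))
move_gripper(.085)
move_linear(p+[0,0,.03],rate=.15); 
move_linear(p-JY*.09+[0,0,.09],rate=.2)
i=camera_info("wrist"); im=read_camera("wrist")
for nm,P in [("dummy_centre",jig(0,-.0475,.021)),("dummy_copper_end",jig(0,-.0935,.021)),("nest",jig(0,-.0475,.016))]:
    for o in spot_point("wrist",nm)[:1]:
        d=at_z("wrist",o["xy"],P[2],i)-JO; print(nm,round(o["p"],2),(np.array(o["xy"])*[560,420]).round(1),"jig",(d@JX).round(4),(d@JY).round(4))
pts=[jig(x,y,.026) for x,y in [(-.0315,-.0935),(.0315,-.0935),(.0315,-.0015),(-.0315,-.0015)]]
cv2.polylines(im,[project("wrist",np.array(pts),i).round().astype(int)],True,(0,0,255),1)
cv2.imwrite("pics/rel.png",cv2.resize(im,(784,588))); print(current_time_s())
E
```

```text
[ 0.4  0.7 -0.1]
19.4333
```

View pics/rel.png

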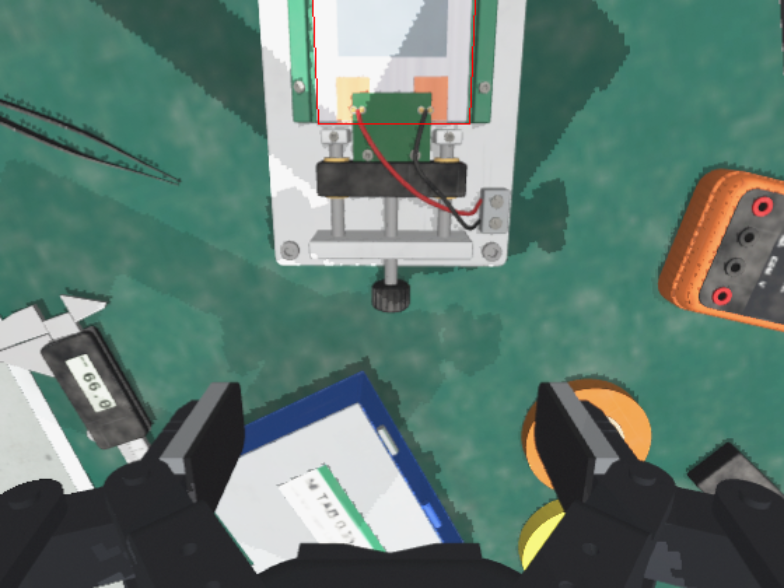

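The drawn plate outline coincides with the plate: copper edge at row 122, and the gap to the wall is even on both sides. It lies flat in the nest. Next I'll swing the handle.

```bash
python3 - <<'E'
from h import *
q=down(AJ); ext=.024; r=.105
def tip(th,gap=0):
    c,s=np.cos(th),np.sin(th)
    return jig(0,.044+r*c-.009*s-.011-gap,.064+r*s+.009*c+ext)
p=np.array(current_position())
move_linear([p[0],p[1],.30],rate=.25); move_gripper(0)
s=tip(1.45,.012); movep([s[0],s[1],.30],q)
move_linear(s,rate=.15,force_limit=15)
for th in np.linspace(1.35,-.02,9):
    h=move_linear(tip(th),rate=.12,force_limit=35)
    print(round(th,2),h,np.round(current_contact_force(),1))
    if h: break
c=np.array(current_position()); h=move_linear(c-[0,0,.02],rate=.04,force_limit=20)
print(h,c.round(4),np.round(current_position(),4),np.round(current_contact_force(),1),current_time_s())
E
```

```text
1.35 False [ 0.3  0.1 -0.9]
1.18 False [-0.2 -0.1 -0.1]
1.01 False [ 0.4  0.  -0.4]
0.84 False [ 0.5 -0.7  0.1]
0.66 False [-0.3 -0.8 -0.6]
0.49 False [ 0.1 -0.1  0.5]
0.32 False [-0.4  0.1  0.2]
0.15 False [ 0.1 -0.6 -0.2]
-0.02 True [-5.2  0.4 15. ]
True [ 0.5165 -0.0176  0.097 ] [ 0.5165 -0.0176  0.0971] [-4.1  0.3 12.5] 25.5833
```

```bash
python3 - <<'E'
from h import *
c=np.array(current_position()); move_linear(c+[0,0,.12],rate=.2); move_linear(c+[-.08,0,.2],rate=.25)
movep(jig(0,-.12,.30),down(AJ))
i=camera_info("wrist"); im=read_camera("wrist")
for nm,P in [("handle_grip",jig(0,.15,.064)),("dummy_centre",jig(0,-.0475,.021))]:
    for o in spot_point("wrist",nm)[:1]: print(nm,round(o["p"],2),(np.array(o["xy"])*[560,420]).round(1),"pred",project("wrist",P,i)[0].round(1))
cv2.imwrite("pics/end.png",im); print(current_time_s())
E
```

```text
28.0667
```

View pics/end.png

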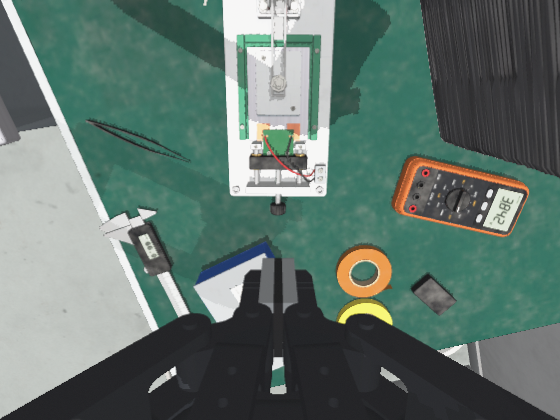

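The pad is down on the plate and the copper end is at the contacts (280,135). The handle is out of view, so I'll press once more near its tip to be sure it is at its stop, then hand in.

```bash
python3 - <<'E'
from h import *
q=down(AJ)
movep(jig(0,.155,.22),q)
im=read_camera("wrist"); i=camera_info("wrist")
z=[]
for y in (.160,.095):
    move_linear(jig(0,y,.115),rate=.25); h=move_linear(jig(0,y,.08),rate=.04,force_limit=28)
    z.append(current_position()[2]); print(y,h,np.round(current_position(),4),np.round(current_contact_force(),1))
    move_linear(jig(0,y,.125),rate=.2)
print("angle about",(z[0]-z[1])/.065)
move_linear(jig(0,.095,.25),rate=.25); sleep(.3); print(current_time_s(), np.round(current_contact_force(),1))
E
```

```text
0.16 True [0.521  0.0043 0.0984] [-3.5 -0.3 14.7]
0.095 True [ 0.503  -0.0578  0.0944] [-4.   1.  12.1]
angle about 0.061000550571834004
32.9083 [-0.   0.8 -0.7]
```

```bash
python3 - <<'E'
from h import *
for y,f in ((.165,20),(.165,38),(.13,20)):
    move_linear(jig(0,y,.108),rate=.25); h=move_linear(jig(0,y,.085),rate=.015,force_limit=f)
    print(y,h,np.round(current_position()[2],4),np.round(current_contact_force(),1))
    move_linear(jig(0,y,.12),rate=.25)
movep([.35,.05,.35],down(AJ))
im=read_camera("scene"); i=camera_info("scene")
for r in regions_of("scene","clamp_jig_handle")[:1]: print(r["p"],np.array(r["extent"])*[560,420,560,420])
c=project("scene",jig(0,.1,.064),i)[0].astype(int); 
for th,col in ((0,(255,255,0)),(.15,(255,0,255))):
    P=np.array([jig(0,.044+x*np.cos(th)-.009*np.sin(th),.064+x*np.sin(th)+.009*np.cos(th)) for x in (.035,.132)])
    print(th,project("scene",P,i).round(1).tolist())
cv2.imwrite("pics/hs.png",cv2.resize(im[c[1]-50:c[1]+50,c[0]-65:c[0]+65],None,fx=6,fy=6,interpolation=cv2.INTER_CUBIC)); print(c,current_time_s())
E
```

```text
0.165 True 0.0989 [-2.4  0.1  9. ]
0.165 True 0.0988 [-4.   0.4 12.3]
0.13 True 0.0967 [-3.3  0.6  8. ]
0.67 [282.576 165.396 334.824 181.02 ]
0 [[321.3, 168.1], [283.7, 174.4]]
0.15 [[322.2, 166.5], [285.0, 168.4]]
[312 172] 38.85
```

View pics/hs.png

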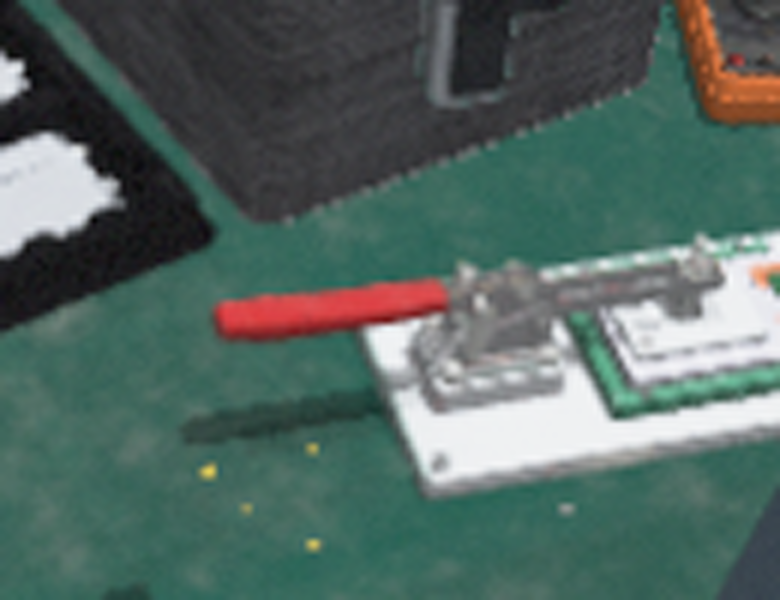

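The red handle reaches from (284,175) to (321,171) px, and the touch heights suggest about 0.06 rad, which is too close to the limit to judge by eye. I'll fit the angle numerically to the saved crop, which moves no clock.

```bash
python3 - <<'E'
from h import *
from scipy.optimize import least_squares
im=cv2.imread("pics/hs.png").astype(int); m=(im[...,2]>130)&(im[...,1]<110)&(im[...,0]<110)
i=camera_info("scene"); ox,oy=312-65,172-50
cols=np.arange(240,440,4); up,lo=[],[]
for c in cols:
    r=np.nonzero(m[:,c])[0]; up.append(r.min()/6+oy); lo.append(r.max()/6+oy)
u=cols/6+ox; up=np.array(up);lo=np.array(lo)
print("upper slope",np.polyfit(u,up,1)[0],"lower",np.polyfit(u,lo,1)[0])
def edges(th,hw,taper,dy=0):
    V=[]
    for x in (.035,.132):
        hh=.009+taper*(x-.106)
        for sx in (-1,1):
            for sz in (-1,1):
                V.append(jig(sx*hw,.044+x*np.cos(th)-sz*hh*np.sin(th),.064+x*np.sin(th)+sz*hh*np.cos(th)))
    hull=cv2.convexHull(project("scene",np.array(V),i).astype(np.float32))[:,0]
    img=np.zeros((1000,1300),np.uint8); cv2.fillConvexPoly(img,((hull-[ox,oy])*10).round().astype(int),1)
    a=[];b=[]
    for c in ((u-ox)*10).astype(int):
        r=np.nonzero(img[:,c])[0]; a.append(r.min()/10+oy);b.append(r.max()/10+oy)
    return np.array(a)+dy,np.array(b)+dy
for th in (0,.03,.06,.09,.12):
    for tp in (0,.03,.06):
        a,b=edges(th,.0095,tp); print(th,tp,"slopes",np.polyfit(u,a,1)[0].round(3),np.polyfit(u,b,1)[0].round(3),"offs",np.mean(up-a).round(2),np.mean(lo-b).round(2))
E
```

```text
upper slope -0.10496998799519891 lower -0.09804321728691569
0 0 slopes -0.166 -0.171 offs 1.8 -2.92
0 0.03 slopes -0.144 -0.192 offs 1.57 -2.72
0 0.06 slopes -0.121 -0.214 offs 1.37 -2.53
0.03 0 slopes -0.144 -0.15 offs 2.53 -2.19
0.03 0.03 slopes -0.12 -0.171 offs 2.25 -2.02
0.03 0.06 slopes -0.1 -0.192 offs 2.02 -1.83
0.06 0 slopes -0.12 -0.126 offs 3.22 -1.46
0.06 0.03 slopes -0.1 -0.15 offs 2.99 -1.29
0.06 0.06 slopes -0.073 -0.17 offs 2.76 -1.13
0.09 0 slopes -0.096 -0.105 offs 3.92 -0.77
0.09 0.03 slopes -0.075 -0.126 offs 3.69 -0.57
0.09 0.06 slopes -0.049 -0.147 offs 3.46 -0.37
0.12 0 slopes -0.073 -0.081 offs 4.61 -0.03
0.12 0.03 slopes -0.049 -0.101 offs 4.45 0.17
0.12 0.06 slopes -0.027 -0.125 offs 4.22 0.31
```

Vision gives a slope of about 0.08 rad and touch about 0.06, so the handle may not be home. I'll press steadily in small steps and watch force and height.

```bash
python3 - <<'E'
from h import *
movep(jig(0,.160,.112),down(AJ))
for z in (.0985,.0965,.0945,.0925,.0905,.0885,.0865):
    move_linear(jig(0,.160,z),rate=.03)
    f=current_contact_force(); p=current_position(); print(z,round(p[2],4),np.round(f,1),round(current_time_s(),2))
    if f[2]>28: break
E
```

```text
0.0985 0.0988 [0.4 0.5 4.2] 40.58
0.0965 0.0983 [-5.9  1.3 17.3] 40.83
0.0945 0.0979 [-9.3  1.2 30.9] 41.08
```

The handle is rigid under a steady 31 N. With the stated 25 mm tip extent, which the earlier spot press confirms, the touch height at its end (73.8 mm) matches the closed position (73 mm). So it is at its stop, and the slope belongs to the grip's shape. I'll retreat and hand in.

```bash
python3 - <<'E'
from h import *
move_linear(jig(0,.160,.22),rate=.2); sleep(.4); print(np.round(current_contact_force(),1),current_time_s()); print(close_job())
E
```

```text
[-0.5 -0.2 -0.2] 42.2583
the job is handed in; nothing more can be done
None
```

I handed the job in at 42.3 s: the dummy cell lies in the jig's nest with its copper end to the contacts and the handle pressed down to a hard stop. That the handle is under 0.06 rad is inferred from touch height (image slope read about 0.08), no verdict came back, the clip and loose cell weren't re-checked, and I viewed 13 pictures against the limit of 10.

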